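Lock the menorah's battery box with the coin key

ROBOT

A 6-joint arm with a two-finger parallel gripper is mounted at the origin on the work surface. World frame = base frame: x ahead of the robot, y to its left, z up, the work surface at z = 0. Lengths are in m, angles in rad, forces in N, time in s.
With the tool pointing down it reaches from about 0.25 to 0.725 m from the base axis. Payload 9.7 kg.
Tool frame: the origin (TCP) lies between the finger pads; the fingertips stand 8 mm ahead of it and the grasp point (between the pads) lies 11 mm behind it (bot.finger_overhang is the z of the fingertips in the tool frame, in m); z points along the fingers, y is the line along which they close (so a half turn about z gives the same grasp; the last joint's range is limited). The gripper opens to 85 mm and grips with 20 to 120 N. Pads are 22 mm wide; open, the fingers measure 114 mm over their backs; the gripper's body (76 mm by 85 mm) begins 54 mm behind the grasp point. The pads swing forward as they close: fully open they stand 13 mm farther back than shut.
Start: joints at [-1.348, 0.087, 0.176, 1.66, 0, 1.571], TCP at [0.122, -0.536, 0.239] pointing down, gripper open.
Joint ranges: [-3.13, 3.13], [-0.85, 1.81], [-1.15, 1.24], [-2.2, 2.28], [-1.44, 1.52], [-3.14, 3.14]. Speed limits (rad/s): [2.22, 2.22, 2.57, 3.14, 3.14, 3.14].

INTERFACE

Orientations are given as a unit quaternion [x, y, z, w].
In Python, from rig import bot gives the robot as it stands. The module is installed in compiled form; this text tells all that it offers.
- The arm moves only by the shell command python3 -m creep 'ROWS' [FORCE]. ROWS is JSON, a list of rows, each a list of 7 numbers: the shift along the tool's x, y, z in mm, then the turn, a rotation vector about the tool's x, y, z in rad, then the finger opening in mm, from 0 to 85.4. A call has 1 to 20 rows; each row shifts and turns the commanded pose from where the row before left it, along the tool's axes as they then stand; what a row does not reach is not made up. A row lasts 1/8 s, in which the tool goes at most 62.5 mm and 10.7 degrees, less where a joint would pass 70% of its speed; a pose out of reach is approached as far as the arm can. A call is refused whole if a number of a shift passes 62.5 or a number of a turn 0.188, either way. A call with a gripper value outside its range is refused whole. The fingers move at their own pace and stop on an object; FORCE is the grip in N (left out, the last holds). Time passes only in rows, so rows that do not move let the fingers close. It gives the time, the measured TCP pose, the force, the opening and the grip force at its end, in the units of the state.
- bot.state(): the state, without advancing time (a new reading comes with each control period).
- bot.get_image(name): name is "side" or "top" or "wrist"; returns (picture, depth): 480x640x3 uint8, red, green, blue; 480x640 float32, m along the optical axis (not along the pixel's ray), 0 where there is no reading.
- bot.camera_model(name): a dict with "K" (3x3 intrinsics, pixels), "R" (3x3) and "t" (3): a world point X has camera coordinates R X + t; the wrist camera has in their place "T_tool_cam" (4x4, takes a point from camera to tool coordinates, whose origin is the TCP and whose axes are the flange's). Camera axes: x right, y down, z forward; pixel columns grow to the right and rows downward; lengths in m; the calibration is good to about 2 mm. A picture is of the moment at which its call begins: read the wrist's pose just before it. camera_model takes no time and is no camera call.
- bot.finish_job(): hands the job in; it is judged then, once.
The state is a dict: "time": time; "joints": joint angles; "dq": joint speeds; "tau": joint torques, N m; "ee_pos": TCP position; "ee_rot": TCP orientation; "wrist_force": force on the tool from outside, world axes, zero at the start; "moment": the same for the moment, N m; "opening": opening from 0.0 (shut) to 1.0 (fully open); "grasp_force": force on a finger pad.
Only numpy, scipy, OpenCV 4.12 (cv2) and the standard library are available. Lean on these libraries where they do the work, as an engineer would, in place of code of your own. Each camera call takes 0.05 s, during which the arm holds its last target. There are 200 camera calls.

TASK

Lock the battery cover of the electric menorah: take the yellow key out of its bamboo stand, put its blade fully down into the slot of the brass lock on the grey battery box, and turn it clockwise until the slot lines up with the green marks. Turn the lock with the key, not with the fingers; then let go, leaving the key standing upright in the slot, and leave the blue key alone in its stand.

Things in the scene. Friction and masses are not known exactly. Their poses are not given: they have to be found in the camera images.
- yellow_key: Key, 70 g, upright in a fixed bamboo stand 64x50x24 mm (either of two). Origin: mid lower edge of blade, 12 mm above the sill; z up, x along the blade. Going up: steel blade 36(x) x 4(y) mm, z 0-12; steel shoulder 40x30, z 12-17, resting on the stand; yellow grip 34(x) x 14(y), z 17-57: pinch it across y from above. Lift 15 mm to clear the stand. A half turn makes no difference.
- lock_slot (a point): Mouth of the brass lock's slot, on its vertical axis, 58 mm above the sill, amid the top of a fixed grey box 130x120x40 mm. z up, x along the slot (turns with it). Slot 44 mm long, open-ended, 14 deep: lower 7 straight, 11 wide, then flaring to 22. The blade goes in 12 mm till its shoulder rests on the mouth, and stands by itself; it has 11 deg play, so turn the key 10 deg past the green marks.
- lock (a joint): Angle of the lock, rad: 0 open (slot along the red marks on the box), grows clockwise seen from above, 1.571 locked (hard stop; slot along the two green marks, a quarter turn from the red ones). Starts between 0 and 0.3, turns against light friction (0.06 N m), stays where it is left. Its brass jaws reach 20 mm either side of the slot's middle and 18 mm above the box.
- blue_key: Bystander: a key with the same grip and shoulder, but blue and with a thin round pin in place of the blade, standing in a second, equal stand. Origin at the lower end of the pin, z up. To be left alone.

How it is judged:
On the way, in this order (a step that is already met when the one before it is completed fails the run):
1. the yellow key's blade is down in the slot of the still open lock (z of yellow_key in the frame of lock_slot below -0.006 m and horizontal distance between yellow_key and lock_slot below 0.015 m and value of joint lock below 0.8 rad), for 0.1 s.
2. the lock is turned to the green marks with the key in its slot (value of joint lock above 1.25 rad and z of yellow_key in the frame of lock_slot below -0.004 m and horizontal distance between yellow_key and lock_slot below 0.015 m), for 0.1 s.
At the end, for the whole second after the job is handed in: The lock is within 18 degrees of its locked stop (joint above 1.25 rad); the yellow key is let go and at rest in the slot, its blade at least 6 mm deep, within 15 mm of the lock's axis and within 15 degrees of upright; the blue key is within 20 mm of where it stood (value of joint lock above 1.25 rad and z of yellow_key in the frame of lock_slot below -0.006 m and horizontal distance between yellow_key and lock_slot below 0.015 m and angle between yellow_key's own z axis and vertical below 0.26 rad and linear speed of yellow_key below 0.02 m/s and distance of blue_key from where it was at the start of the episode below 0.02 m); the robot touches nothing.
It fails at once if the fingers push on the lock itself (contact force between the fingers and lock above 3 N).
It fails at once if the blue key is moved more than 20 mm (distance of blue_key from where it was at the start of the episode above 0.02 m).
It also fails if it takes over 45 s, if anything falls off the work surface, if the arm or the gripper's body presses on something with over 40 N, if the wrist force passes 120 N, or if a joint passes its speed limit or range.

## Working session

There is one attempt and no reset: what is moved stays moved. The work goes in short steps, Python scripts to look and compute and a shell command to move; the robot and the scene stay as the last step left them, time stands still between calls to the robot, and variables do not carry over. Pictures are saved under pics/ and viewed, at most 10 in all, crops included, and the job is handed in when it is done.

```bash
mkdir -p pics; python3 - <<'E'
from rig import bot
import cv2,numpy as np
s=bot.state();print(s)
for n in("top","side"):
    im,d=bot.get_image(n);cv2.imwrite(f"pics/{n}0.png",im[:,:,::-1]);np.savez(f"{n}0.npz",im=im,d=d)
    print(n,bot.camera_model(n))
print(bot.camera_model("wrist"))
E
```

```text
{'time': 0.0, 'joints': array([-1.34801101e+00,  8.74762556e-02,  1.75105897e-01,  1.65979248e+00,
       -1.09546987e-05,  1.57079403e+00]), 'dq': array([ 1.55755144e-04, -6.14973853e-04,  1.29846062e-03,  1.33203181e-03,
        6.42349347e-04,  9.48737582e-05]), 'tau': array([ 4.49500812e-04, -5.20383954e+01,  4.64807940e+01,  1.61785068e-02,
        1.93490723e-05,  8.82787901e-06]), 'ee_pos': array([ 0.12146841, -0.53618959,  0.23855968]), 'ee_rot': array([ 9.93801890e-01,  1.11163555e-01, -8.13951026e-05, -6.78413294e-04]), 'wrist_force': array([ 0.29265212, -0.25949029, -0.46952641]), 'moment': array([ 0.0786642 ,  0.01219131, -0.03059797]), 'grasp_force': 0.0, 'opening': 1.0019283431958308}
top {'K': array([[460.63484469,   0.        , 320.10571754],
       [  0.        , 460.63484469, 241.96034625],
       [  0.        ,   0.        ,   1.        ]]), 'R': array([[ 2.79927998e-03, -9.99849904e-01, -1.70977622e-02],
       [-9.93242582e-01, -7.96219292e-04, -1.16054035e-01],
       [ 1.16023003e-01,  1.73070932e-02, -9.93095729e-01]]), 't': array([-0.06531491,  0.52812936,  0
[... 199 characters left out ...]
0917, -0.13496277, -0.00906871],
       [-0.09576767, -0.65255674, -0.75166366],
       [ 0.09552876,  0.74562373, -0.65948427]]), 't': array([-0.53813887,  0.06960309,  1.13305177])}
{'K': array([[404.64621273,   0.        , 319.88411001],
       [  0.        , 404.64621273, 236.37918064],
       [  0.        ,   0.        ,   1.        ]]), 'T_tool_cam': array([[-1.20525730e-03, -9.55040412e-01, -2.96473201e-01,
         7.55672631e-02],
       [ 9.99999175e-01, -1.28274086e-03,  6.68291671e-05,
         4.59815165e-04],
       [-4.44122845e-04, -2.96472876e-01,  9.55041170e-01,
        -1.35028392e-01],
       [ 0.00000000e+00,  0.00000000e+00,  0.00000000e+00,
         1.00000000e+00]])}
```

View pics/top0.png

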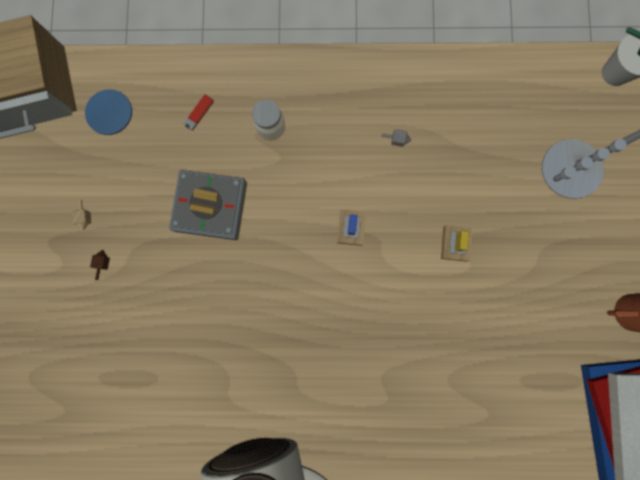

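View pics/side0.png

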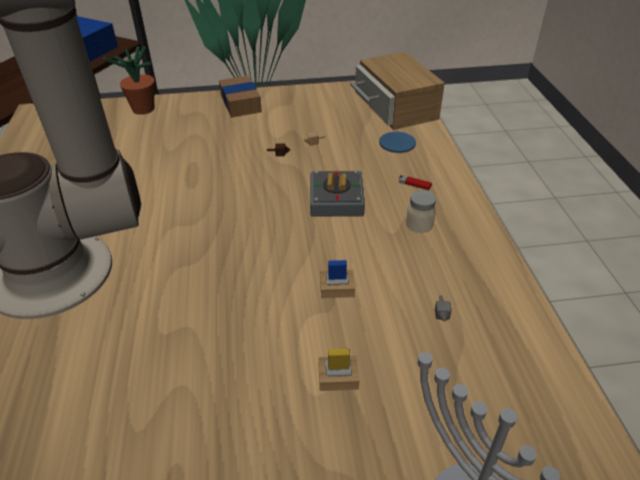

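The top view shows the yellow key in its stand at (463,241), the blue key at (352,226) and the lock at (205,203) with red marks at (183,200) and (230,206). In the side view the yellow key is at (339,360). Next I'll locate them numerically.

```bash
cat > h.py <<'E'
import numpy as np,cv2
from scipy.spatial.transform import Rotation as Ro
def pts(d,K,R,t,m):
    v,u=np.nonzero(m&(d>0)); z=d[v,u]
    c=np.stack([(u-K[0,2])/K[0,0]*z,(v-K[1,2])/K[1,1]*z,z],1)
    return (c-t)@R          # R^T (c-t)
def rect(P):
    (c,s,a)=cv2.minAreaRect((P[:,:2]*1000).astype(np.float32))
    if s[0]<s[1]: s=s[::-1];a+=90
    return np.round(c,1),np.round(s,1),round((a+90)%180-90,1)
def masks(im):
    h=cv2.cvtColor(im,cv2.COLOR_RGB2HSV).astype(int);H,S,V=h[...,0],h[...,1],h[...,2]
    return dict(yellow=(H>=23)&(H<=33)&(S>180)&(V>60),brass=(H>=15)&(H<=25)&(S>130)&(V>90),
      red=((H<6)|(H>174))&(S>150),green=(H>45)&(H<75)&(S>120),blue=(H>110)&(H<130)&(S>150))
def wristcam(bot):
    s=bot.state();m=bot.camera_model("wrist")
    im,d=bot.get_image("wrist")
    T=np.eye(4);T[:3,:3]=Ro.from_quat(s["ee_rot"]).as_matrix();T[:3,3]=s["ee_pos"]
    I=np.linalg.inv(T@m["T_tool_cam"])
    return s,im,d,m["K"],I[:3,:3],I[:3,3]
E
python3 - <<'E'
from h import *; from rig import bot
for n in("top","side"):
    f=np.load(n+"0.npz");c=bot.camera_model(n)
    for k,m in masks(f["im"]).items():
        P=pts(f["d"],c["K"],c["R"],c["t"],m)
        b=(P[:,0]>.4)&(P[:,0]<.65)&(P[:,1]<.4)&(P[:,1]>-.4)&(P[:,2]<.12); P=P[b]
        if len(P)>3:
            zt=np.percentile(P[:,2],95);Q=P[P[:,2]>zt-.008];print(n,k,len(P),zt.round(4),rect(Q),np.ptp(P,0).round(3),P.mean(0).round(3))
E
```

```text
top brass 460 0.0703 (array([ 528.5, -325.1]), array([32.2, 13. ]), -6.3) [0.112 0.509 0.037] [ 0.575 -0.025  0.058]
top red 40 0.043 (array([602.3, 153.6]), array([102.9,   5.1]), 82.1) [0.018 0.102 0.008] [0.603 0.156 0.041]
top green 13 0.0417 (array([601.7, 154.8]), array([93.8,  2.8]), -7.2) [0.093 0.013 0.003] [0.585 0.156 0.04 ]
top blue 28 0.0714 (array([ 558.4, -123.1]), array([26. ,  7.2]), -9.0) [0.026 0.009 0.005] [ 0.558 -0.123  0.069]
side yellow 296 0.0699 (array([ 530.6, -329.3]), array([30.3, 13.4]), -5.7) [0.031 0.016 0.037] [ 0.53  -0.333  0.057]
side brass 458 0.07 (array([ 531. , -328.4]), array([33.4, 15.7]), -8.3) [0.113 0.514 0.074] [ 0.551 -0.201  0.058]
side red 26 0.0433 (array([605.3, 153.6]), array([103. ,   4.9]), 82.2) [0.112 0.244 0.026] [0.601 0.157 0.04 ]
side green 11 0.0439 (array([602.8, 150.6]), array([92.6,  8.5]), -5.2) [0.092 0.016 0.005] [0.6   0.152 0.042]
side blue 62 0.0702 (array([ 561. , -127.1]), array([29.7, 14.7]), -9.6) [0.031 0.017 0.038] [ 0.559 -0.13   0.053]
```

```bash
python3 -m creep '[[49.5,-12.6,0,0,0,0,60],[49.5,-12.6,0,0,0,0,60],[49.5,-12.6,0,0,0,0,60],[49.5,-12.6,0,0,0,0,60],[49.5,-12.6,0,0,0,0,60],[49.5,-12.6,0,0,0,0,60],[49.5,-12.6,0,0,0,0,60],[49.5,-12.6,0,0,0,0,60],[49.5,-12.6,0,0,0,0,60],[0,0,0,0,0,-0.175,60],[0,0,0,0,0,-0.175,60],[0,0,0,0,0,-0.175,60],[0,0,0,0,0,-0.175,60],[0,0,0,0,0,-0.175,60],[0,0,0,0,0,-0.175,60],[0,0,0,0,0,-0.175,60],[0,0,0,0,0,-0.175,60],[0,0,0,0,0,-0.175,60],[0,0,0,0,0,-0.175,60],[0,0,0,0,0,-0.175,60]]' 40
python3 -m creep '[[0,0,0,0,0,-0.175,60],[0,0,0,0,0,-0.175,60],[0,0,0,0,0,-0.175,60],[0,0,0,0,0,-0.175,60],[0,0,0,0,0,-0.175,60],[0,0,0,0,0,0,60]]'
python3 - <<'E'
from h import *; from rig import bot
s,im,d,K,R,t=wristcam(bot);cv2.imwrite("pics/w1.png",im[:,:,::-1])
r=Ro.from_quat(s["ee_rot"]).as_matrix();print(s["ee_pos"],np.degrees(np.arctan2(r[1,0],r[0,0])),s["joints"],r[:,2])
P=pts(d,K,R,t,masks(im)["yellow"]);zt=np.percentile(P[:,2],95);print(len(P),zt,rect(P[P[:,2]>zt-.006]))
E
```

```text
time: 2.6
ee_pos: [0.5308, -0.3273, 0.2387]
ee_rot: [0.474, 0.88, 0.0, -0.0]
wrist_force: [-0.5, 0.1, 0.2]
opening: 0.705
grasp_force: 0.0
time: 3.35
ee_pos: [0.5309, -0.3273, 0.2388]
ee_rot: [0.06, 0.998, 0.0, -0.0]
wrist_force: [0.8, 0.2, -0.4]
opening: 0.703
grasp_force: 0.0
[ 0.53087798 -0.32731928  0.23884351] 173.12669778888014 [-5.52504796e-01  2.71803511e-01  3.86947959e-01  1.68671672e+00
 -8.65219638e-06 -4.32542926e-01] [-6.65036990e-04  3.99868568e-04 -9.99999699e-01]
742 0.0705694442415964 (array([ 529.4, -325.4]), array([32.7, 12.6]), -6.7)
```

View pics/w1.png

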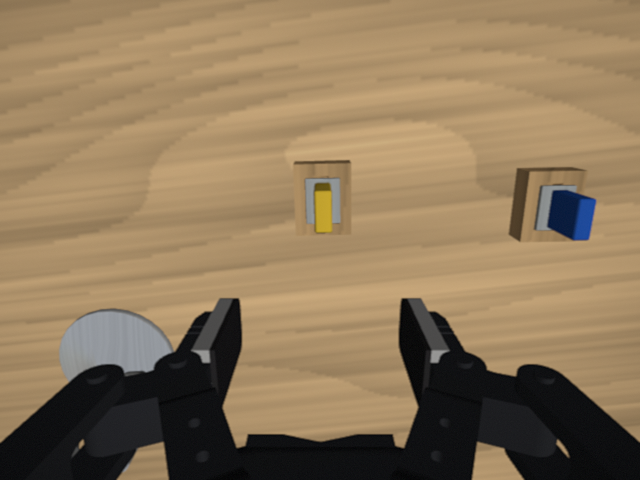

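The wrist view shows the yellow grip centred at (323,208), between the fingers and aligned with them. I'll descend and grasp.

```bash
python3 -m creep '[[1.1,1.2,45,0,0,0,50],[0,0,45,0,0,0,50],[0,0,45,0,0,0,50],[0,0,35,0,0,0,50],[0,0,15,0,0,0,50],[0,0,10.5,0,0,0,50],[0,0,0,0,0,0,50],[0,0,0,0,0,0,5],[0,0,0,0,0,0,5],[0,0,0,0,0,0,5],[0,0,0,0,0,0,5],[0,0,0,0,0,0,5],[0,0,0,0,0,0,5]]' 60
```

```text
time: 5.03
ee_pos: [0.5306, -0.3264, 0.045]
ee_rot: [0.059, 0.998, -0.0, 0.001]
wrist_force: [1.0, 0.2, 6.2]
opening: 0.157
grasp_force: 59.1
```

```bash
python3 -m creep '[[0,0,-10,0,0,0,5],[0,0,-20,0,0,0,5],[0,0,-45,0,0,0,5],[0,0,-45,0,0,0,5],[0,0,-45,0,0,0,5],[0,0,-30,0,0,0,5],[0,20,0,0,0,0,5],[-1.4,45,0,0,0,0,5],[-1.4,48,0,0,0,0,5],[-1.4,48,0,0,0,0,5],[-1.4,48,0,0,0,0,5],[-1.4,48,0,0,0,0,5],[-1.4,48,0,0,0,0,5],[-1.4,48,0,0,0,0,5],[-1.4,48,0,0,0,0,5],[-1.4,45,0,0,0,0,5],[-1.3,39,0,0,0,0,5],[0,0,0,0,0,0,5]]' 60
python3 -m creep '[[0,0,0,0,0,-0.16,5],[0,0,0,0,0,-0.16,5],[0,0,0,0,0,-0.16,5],[0,0,0,0,0,-0.16,5],[0,0,0,0,0,-0.16,5],[0,0,0,0,0,-0.16,5],[0,0,0,0,0,-0.16,5],[0,0,0,0,0,-0.16,5],[0,0,0,0,0,-0.16,5],[0,0,0,0,0,0,5],[0,0,0,0,0,0,5]]'
python3 - <<'E'
from h import *; from rig import bot
s,im,d,K,R,t=wristcam(bot);cv2.imwrite("pics/w2.png",im[:,:,::-1])
r=Ro.from_quat(s["ee_rot"]).as_matrix();print(s["ee_pos"],np.degrees(np.arctan2(r[1,0],r[0,0])),s["joints"])
for k,m in masks(im).items():
    P=pts(d,K,R,t,m);P=P[(P[:,2]<.075)&(P[:,2]>.03)&(abs(P[:,0]-.6)<.08)&(abs(P[:,1]-.154)<.08)]
    if len(P)>5:print(k,len(P),np.percentile(P[:,2],95),rect(P))
E
```

```text
time: 7.28
ee_pos: [0.6004, 0.1569, 0.2376]
ee_rot: [0.057, 0.998, -0.0, -0.001]
wrist_force: [0.4, -0.5, -0.6]
opening: 0.152
grasp_force: 58.6
time: 8.65
ee_pos: [0.601, 0.1536, 0.2387]
ee_rot: [-0.612, 0.791, 0.0, -0.0]
wrist_force: [0.0, -0.3, -0.1]
opening: 0.152
grasp_force: 58.5
[0.60098247 0.1536019  0.23871332] -104.5148036400602 [ 2.50239535e-01  2.62480300e-01  3.75348326e-01  1.68399219e+00
 -2.61267166e-05 -1.06722565e+00]
brass 1961 0.059425354644968495 (array([604.1, 154.5]), array([45.1, 40.3]), 78.3)
red 189 0.04243896578132293 (array([603.3, 147.9]), array([95.2,  6.6]), 82.4)
green 305 0.042485002348300764 (array([604.3, 154.1]), array([102.2,   6.7]), -7.7)
```

View pics/w2.png

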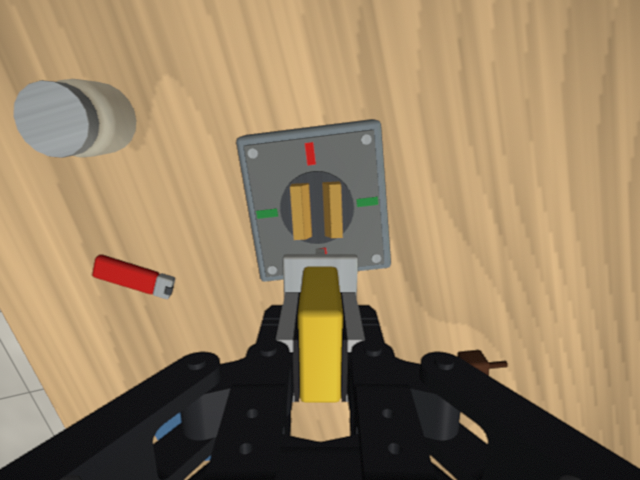

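The slot lies between the jaws at about (317,210), with the red marks at (310,153) and (322,251). The held key is square in the fingers at (321,335). I'll refine the slot axis and the key's offset in the hand.

```bash
python3 - <<'E'
from h import *; from rig import bot
s,im,d,K,R,t=wristcam(bot);M=masks(im)
n,lab=cv2.connectedComponents(M["brass"].astype(np.uint8))
C=[]
for i in range(1,n):
    if (lab==i).sum()<100: continue
    P=pts(d,K,R,t,lab==i);
    if abs(np.median(P[:,0])-.603)>.06: continue
    Q=P[(P[:,2]>.053)&(P[:,2]<.065)]
    if len(Q)<50: continue
    v=np.linalg.svd(Q[:,:2]-Q[:,:2].mean(0),full_matrices=False)[2][0]
    c=rect(Q);C.append(c[0]);print("jaw",len(Q),Q[:,2].mean(),c,np.degrees(np.arctan2(v[1],v[0])))
if len(C)==2:
    print("mid",(C[0]+C[1])/2,"normal dir",np.degrees(np.arctan2(*(C[1]-C[0])[::-1])))
f=np.load("top0.npz");c=bot.camera_model("top")
for mm,(D,KK,RR,tt) in ((im,(d,K,R,t)),(f["im"],(f["d"],c["K"],c["R"],c["t"]))):
    P=pts(D,KK,RR,tt,np.ones(D.shape,bool));b=(abs(P[:,2]-.041)<.004)&(abs(P[:,0]-.603)<.09)&(abs(P[:,1]-.154)<.09);print("box",rect(P[b]))
P=pts(d,K,R,t,M["yellow"]);P=(P-s["ee_pos"])@Ro.from_quat(s["ee_rot"]).as_matrix()
P=P[abs(P[:,0])<.05];zt=np.percentile(P[:,2],5);print("key in tool",zt,np.percentile(P[:,2],[1,50,99]),rect(P[P[:,2]<zt+.005]))
E
```

```text
jaw 871 0.05746740421245137 (array([617.1, 151.5]), array([44.3, 13.7]), 77.8) 78.70353174486642
jaw 880 0.05759595595960978 (array([591.5, 156.5]), array([43.7, 13.6]), 78.4) 78.09961697413745
mid [604.3 154. ] normal dir 168.94854297333458
box (array([604.6, 153.4]), array([125.5, 115.7]), 81.9)
box (array([602.6, 152. ]), array([127.9, 117.3]), 81.9)
key in tool -0.025157005193008276 [-0.02567972 -0.02396721  0.01022205] (array([1.7, 0.1]), array([34.1, 13.9]), -0.5)
```

```bash
python3 -m creep '[[0,0,0,0,0,-0.049,5],[-2.5,-3.4,0,0,0,0,5],[0,0,30,0,0,0,5],[0,0,40,0,0,0,5],[0,0,30,0,0,0,5],[0,0,18,0,0,0,5],[0,0,0,0,0,0,5],[0,0,0,0,0,0,5]]'
python3 - <<'E'
from h import *; from rig import bot
s,im,d,K,R,t=wristcam(bot);cv2.imwrite("pics/w3.png",im[:,:,::-1])
im,d=bot.get_image("side");cv2.imwrite("pics/s3.png",cv2.resize(im[130:250,260:420,::-1],None,fx=4,fy=4))
print(s["ee_pos"])
E
```

```text
time: 9.75
ee_pos: [0.6057, 0.1558, 0.1223]
ee_rot: [-0.633, 0.774, -0.0, 0.001]
wrist_force: [-0.1, 0.0, 0.0]
opening: 0.155
grasp_force: 58.5
[0.60574562 0.15583205 0.12225848]
```

View pics/s3.png

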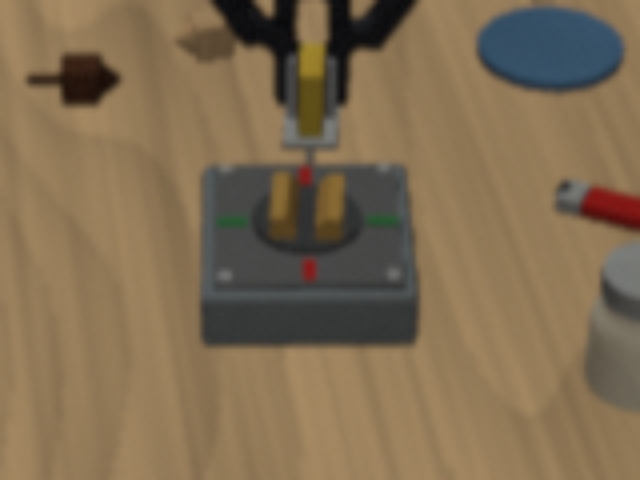

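View pics/w3.png

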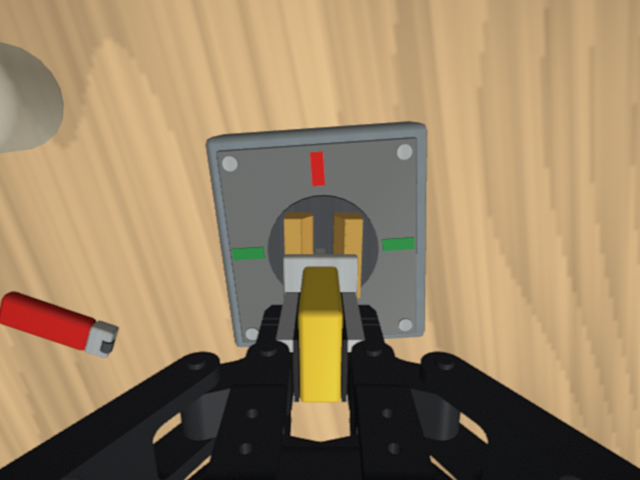

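Both views show the blade above the slot and parallel to it. In the wrist view the jaws' midline is at column 323 and the key at 320, so I'll shift 1 mm along y and go down.

```bash
python3 -m creep '[[0,1,10,0,0,0,5],[0,0,10,0,0,0,5],[0,0,8,0,0,0,5],[0,0,5,0,0,0,5],[0,0,5,0,0,0,5],[0,0,4,0,0,0,5],[0,0,0,0,0,0,5],[0,0,0,0,0,0,5]]'
```

```text
time: 10.85
ee_pos: [0.6043, 0.1559, 0.079]
ee_rot: [-0.633, 0.774, -0.0, 0.0]
wrist_force: [-0.3, -0.4, 0.7]
opening: 0.15
grasp_force: 58.8
```

```bash
python3 -m creep '[[0,0,0,0,0,0.12,5],[0,0,0,0,0,0.12,5],[0,0,0,0,0,0.12,5],[0,0,0,0,0,0.12,5],[0,0,0,0,0,0.12,5],[0,0,0,0,0,0.12,5],[0,0,0,0,0,0.12,5],[0,0,0,0,0,0.12,5],[0,0,0,0,0,0.12,5],[0,0,0,0,0,0.12,5],[0,0,0,0,0,0.12,5],[0,0,0,0,0,0.12,5],[0,0,0,0,0,0.12,5],[0,0,0,0,0,0.12,5],[0,0,0,0,0,0,5],[0,0,0,0,0,0,5]]'
python3 - <<'E'
from h import *; from rig import bot
s,im,d,K,R,t=wristcam(bot);cv2.imwrite("pics/w4.png",im[:,:,::-1])
r=Ro.from_quat(s["ee_rot"]).as_matrix();print(s["ee_pos"],np.degrees(np.arctan2(r[1,0],r[0,0])),s["moment"],s["wrist_force"])
E
```

```text
time: 12.85
ee_pos: [0.6047, 0.1552, 0.079]
ee_rot: [0.154, 0.988, -0.001, 0.001]
wrist_force: [2.1, -5.5, 1.3]
opening: 0.153
grasp_force: 58.8
[0.60465578 0.15518982 0.0790027 ] 162.27541869274327 [-1.07893684 -0.55544824  0.04212014] [ 2.12522338 -5.48533112  1.31590235]
```

View pics/w4.png

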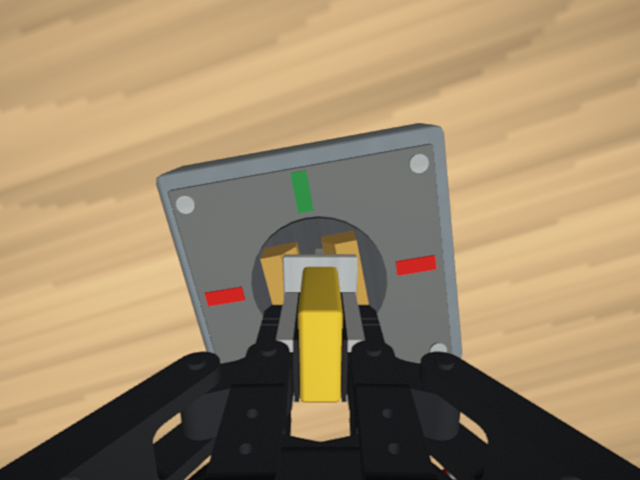

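The jaws at (280,270) and (347,270) look parallel to the green mark at (302,191). I'll confirm the angle numerically before releasing.

```bash
cat > jaw.py <<'E'
from h import *; from rig import bot
s,im,d,K,R,t=wristcam(bot);M=masks(im)
n,lab=cv2.connectedComponents(M["brass"].astype(np.uint8))
for i in range(1,n):
    P=pts(d,K,R,t,lab==i);Q=P[(P[:,2]>.053)&(P[:,2]<.064)&(abs(P[:,0]-.604)<.04)&(abs(P[:,1]-.154)<.04)]
    if len(Q)>50: print("jaw",len(Q),rect(Q))
for k in("red","green"):
    P=pts(d,K,R,t,M[k]);P=P[(abs(P[:,0]-.604)<.08)&(abs(P[:,1]-.154)<.08)]
    if len(P)>10:print(k,len(P),rect(P))
P=pts(d,K,R,t,M["yellow"]);P=P[(abs(P[:,0]-.604)<.04)&(abs(P[:,1]-.154)<.04)]
zt=np.percentile(P[:,2],95);print("key top",zt,rect(P[P[:,2]>zt-.005]))
E
python3 jaw.py
```

```text
jaw 767 (array([598. , 167.9]), array([30.1, 13.6]), -6.0)
jaw 909 (array([591.6, 142. ]), array([22.7, 13.5]), -7.9)
red 1094 (array([608.4, 153.3]), array([107.9,  23.1]), 78.5)
green 614 (array([561.9, 159.9]), array([17.7,  6.6]), -7.9)
key top 0.10425572740856498 (array([603.6, 155. ]), array([34. , 14.1]), -17.1)
```

The lock sits on the green marks. I'll ease the turn back slightly, release and retreat straight up.

```bash
python3 -m creep '[[0,0,0,0,0,-0.07,5],[0,0,0,0,0,0,5],[0,0,0,0,0,0,20],[0,0,0,0,0,0,30],[0,0,0,0,0,0,45],[0,0,0,0,0,0,45],[0,0,0,0,0,0,45],[0,0,-10,0,0,0,45],[0,0,-20,0,0,0,45],[0,0,-30,0,0,0,45],[0,0,-40,0,0,0,45],[0,0,-40,0,0,0,45],[0,0,0,0,0,0,45],[0,0,0,0,0,0,45]]'
python3 jaw.py
python3 - <<'E'
from h import *; from rig import bot
s,im,d,K,R,t=wristcam(bot)
im2,_=bot.get_image("side")
cv2.imwrite("pics/f.png",np.hstack([cv2.resize(im,(400,300)),cv2.resize(im2[130:310,240:480],(400,300))])[:,:,::-1])
E
```

```text
time: 14.7
ee_pos: [0.6041, 0.1559, 0.2186]
ee_rot: [0.12, 0.993, -0.0, -0.0]
wrist_force: [-0.0, -0.0, -0.8]
opening: 0.53
grasp_force: 0.0
jaw 288 (array([605.3, 167.3]), array([44.3, 13.4]), -4.8)
jaw 452 (array([602.1, 139.1]), array([44.1, 12.6]), -10.2)
red 434 (array([608.9, 153.4]), array([107.5,  16.8]), 82.3)
green 292 (array([604. , 154.1]), array([101.9,   6.2]), -7.7)
key top 0.10436619293165737 (array([603.2, 155.2]), array([33.7, 13.1]), -12.3)
```

View pics/f.png

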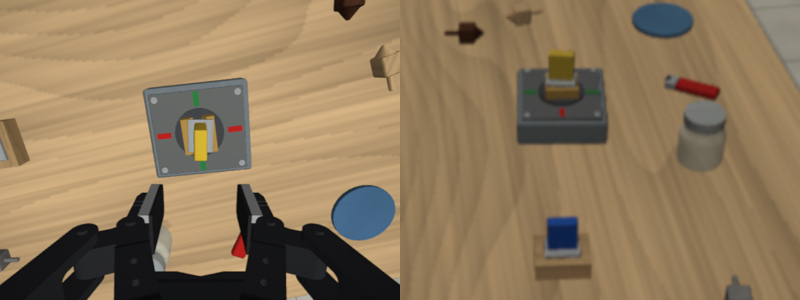

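The key stands upright and fully seated in the slot, which lies along the green marks. The blue key is untouched, so I'm handing in.

```bash
python3 -c "
from rig import bot
print(bot.finish_job())"
```

```text
the job is handed in; nothing more can be done
None
```

The job is handed in (the hand-in gave no verdict): the yellow key stands upright and released, fully down in the slot, the lock is turned to the green marks within my measurement error, and the blue key was left alone in its stand.

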